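# Seat the keyed spindle in the mixer's sprung drive hub and hold it down

## Task

Take the steel drive spindle out of its stand by its hexagonal head and put it upright into the mixer's hub, pressing lightly and turning it until its key slips into the keyway. Keep pushing until its flange sits flat on the hub and the sprung hub is all the way down, and finish like that, still gripping the head and holding it down. Leave the carton, dropper bottle, slide box and marker where they are.

Things in the scene. Friction and masses are not known exactly. Their poses are not given: they have to be found in the camera images.
- spindle_head (a point): Centre of the hexagonal head (30 mm across flats, 36 mm tall) on top of the loose steel spindle (about 0.25 kg, 92 mm long), which stands upright in the stand. Spindle axes: z up along the shaft; -x is the side of its key; flats face -x, +x and every 60 deg from there. Below the head: 4 mm neck, flange, shaft. At the start the key faces world -x within 70 deg.
- spindle_flange (a point): Centre of the underside of the spindle's flange (34 mm diameter, 8 mm thick), 30 mm below spindle_head, same axes. Below it the round shaft, 16 mm diameter, 44 mm long, its lowest 6 mm tapered to 11 mm.
- spindle_key (a point): Lower end of the key, on its outer side, 13 mm from the shaft's axis and 58 mm below the head's centre. The key is a rib 6 mm wide running from here up to the flange; 16 mm of plain shaft stand out below it.
- hub_mouth (a point): Centre of the hub's top face, on the bore axis, 75 mm above the bench; goes down with the hub. z up, -x to the unit's front. Bore 18.5 mm diameter through the 48 mm hub, one keyway 8.4 mm wide, full depth, open at the top, reaching 15 mm from the axis. The keyway's angle is not measured: within 41 deg either side of this frame's -x, visible from above. It is braked and does not turn.
- drive_unit: White mixer drive unit, 150 (x) x 140 x 55 mm, fixed to the bench, dial and rocker on its front (-x). Origin at the centre of its underside. The aluminium hub, 48 mm diameter, stands 20 mm out of its top. With the key outside the keyway, the key's end stands on the hub's face and the flange is 28 mm above it.
- hub_spring (a joint): How far the hub is pressed down, m: 0 relaxed, 0.008 at its stop. The spring takes about 3 N to start and 9 N at the stop. If the hub is pressed down by the key standing on its face, it jumps back up as soon as the key meets the keyway. The bore is greased; a key pressed askew against the keyway's side can still drag the hub down with it.
- stand: Grey block, 80 x 80 x 34 mm, fixed to the bench, with a plain round hole (18.5 mm diameter, 14 mm deep) in the middle of its top, in which the spindle's tip stands. Origin at the centre of its underside.
- dropper_bottle: Brown dropper bottle with a black top, 36 mm wide, 102 mm tall; bystander. Origin at the centre of its underside.
- teal_carton: Small upright teal and white carton, 36 x 42 x 118 mm; bystander. Origin at the centre of its underside.
- marker_pen: White marker with a dark cap lying on the bench, 137 mm long; bystander. Origin at the centre of its underside.
- slides: Dark green slide box, 71 x 100 x 36 mm; bystander. Origin at the centre of its underside.

How it is judged:
By the outcome, as a careful person would: the job done as asked, in the order asked, and still so for the second after the job is handed in, while the arm keeps its last pose, push and grip.
It also fails if it takes over 51 s, if anything falls off the work surface, if the arm or the gripper's body presses on something with over 40 N, if the wrist force passes 120 N, or if a joint passes its speed limit or range.

## Robot

A 6-joint arm with a two-finger parallel gripper is mounted at the origin on a cart in front of the work surface, level with it; the furniture and walls round the work are solid. World frame = base frame: x ahead of the robot, y to its left, z up, the work surface at z = 0. Lengths are in m, angles in rad, forces in N, time in s.
With the tool pointing down it reaches from about 0.25 to 0.8 m from the base axis. Payload 3.9 kg.
Tool frame: the origin (TCP) lies at the very end of the fingers, on their centre line; the grasp point (between the pads) lies 19 mm behind it (grip_point_offset is the distance from the TCP to the grasp point, in m); z points along the fingers, y is the direction in which the jaws open and shut (so a half turn about z gives the same grasp; the last joint's range is limited). The gripper opens to 85 mm and grips with 20 to 120 N. Pads are 22 mm wide; open, the fingers measure 114 mm over their backs; the gripper's body (76 mm by 85 mm) begins 54 mm behind the grasp point. The pads swing forward as they close: fully open they stand 13 mm farther back than shut.
Start: joints at [-1.21, 0.26, -0.138, 1.173, 0, 1.571], TCP at [0.185, -0.491, 0.231] pointing down, gripper open.
Joint ranges: [-2.78, 2.78], [-0.83, 1.72], [-1.28, 1.37], [-1.9, 2.12], [-1.57, 1.48], [-3.14, 3.14]. Speed limits (rad/s): [2.57, 2.57, 3.14, 3.14, 3.14, 3.14].

## Interface

Orientations are given as a rotation vector (axis times angle).
In Python, from bench import * gives the robot as it stands. The module is installed in compiled form; this text tells all that it offers.
- The arm moves only by the tool move_arm, never from a script. Its argument "targets" is text: rows parted by semicolons, each of 7 numbers parted by spaces: the shift along the tool's x, y, z in m, then the turn, a rotation vector about the tool's x, y, z in rad, then the finger opening in m, from 0 to 0.0854. In form: dx dy dz ax ay az claw; .... A call has 1 to 10 rows; each row is the pose to reach, as a shift and turn from the pose commanded when the call began, along the tool's axes at that moment; what a row does not reach only later rows make up. A row lasts 1/10 s, in which the tool goes at most 50 mm and 8.59 degrees, less where a joint would pass 70% of its speed; a pose out of reach is approached as far as the arm can. A call with a gripper value outside its range is refused whole. The fingers move at their own pace and stop on an object; the grip force is fixed at half the most. Time passes only in rows, so rows that repeat a pose let the fingers close. It gives the time, the measured TCP pose, the force and the opening at its end, in the units of the state.
- get_obs(): the state, without advancing time (a new reading comes with each control period).
- grab_frame(name): name is "scene" or "top" or "wrist"; returns (picture, depth): 384x512x3 uint8, red, green, blue; 384x512 float32, m along the optical axis (not along the pixel's ray), 0 where there is no reading.
- calibration(name): a dict with "fov_y" (degrees; the focal length in pixels is half the picture's height over the tangent of half this angle, whatever the lens; pixels are square), "cx", "cy" (the principal point, pixels), "k1" (the pictures are not rectified: a ray, as slopes to the right and down, at radius r is drawn at 1 + k1 r^2 times it, then the intrinsics apply), "R" (3x3) and "t" (3): a world point X has camera coordinates R X + t; the wrist camera has in their place "hand_eye" (4x4, takes a point from camera to tool coordinates, whose origin is the TCP and whose axes are the flange's). Camera axes: x right, y down, z forward; pixel columns grow to the right and rows downward; lengths in m; the calibration is good to about 2 mm. A picture is of the moment at which its call begins: read the wrist's pose just before it. calibration takes no time and is no camera call.
- sign_off(): hands the job in, once; it reports no verdict.
Trained networks look in the newest picture that a camera, given by its name, has taken for a name from the list of things; names that differ only in an ending like _2 or _b are one class to them, and where a whole thing is asked for, a point or a joint stands for the part that bears it (a point fixed in the world has none). Each returns a list of dicts, best first, with "confidence" (0 to 1); they miss things now and then, are a little off and sometimes report something else, mostly with a low value. They report only what shows in the picture. A call takes as long as a camera call.
- spot_in(camera, thing): "pixel" ([row, column] in pixels, amid what is visible of it).
- cut_out(camera, thing): "region" (384x512 bool, what is visible of it) and "pixel" ([row, column] in pixels, amid what is visible of it).
- spot_point(camera, thing): "pixel" ([row, column] in pixels: a listed point, or the origin of a listed thing).
The state is a dict: "t": time; "joint_positions": joint angles; "joint_vel": joint speeds; "tau": joint torques, N m; "tool_pos": TCP position; "ee_rot": TCP orientation; "ft_force": force on the tool from outside, world axes, zero at the start; "wrist_torque": the same for the moment, N m; "finger_gap": opening from 0.0 (shut) to 1.0 (fully open).
Only numpy, scipy, OpenCV 4.12 (cv2) and the standard library are available. Lean on these libraries where they do the work, as an engineer would, in place of code of your own. Each camera call takes 0.05 s, during which the arm holds its last target.

## Working session

There is one attempt and no reset: what is moved stays moved. The work goes in short steps, Python scripts to look and compute and a tool call to move; the robot and the scene stay as the last step left them, time stands still between calls to the robot, and variables do not carry over. Pictures are saved under pics/ and viewed, and the job is handed in when it is done.

Besides the shell and the picture viewer there is one more tool, called after "Emit:" as name(argument=value, ...) on one line, values as JSON. move_arm: Moves the arm, as the interface text tells. Its arguments: {"type":"object","properties":{"targets":{"type":"string"}},"required":["targets"]}

```bash
mkdir -p pics; cat > h.py <<'E'
from bench import *
import numpy as np, cv2
from scipy.spatial.transform import Rotation as Ro
def save(im,n,box=None,s=1):
    if box: im=im[box[0]:box[1],box[2]:box[3]]
    im=cv2.resize(im,None,fx=s,fy=s,interpolation=cv2.INTER_CUBIC)
    cv2.imwrite('pics/'+n,im[...,::-1])
def pose(o=None):
    o=o or get_obs(); T=np.eye(4); T[:3,:3]=Ro.from_rotvec(o['ee_rot']).as_matrix(); T[:3,3]=o['tool_pos']; return T
def K(c):
    f=192/np.tan(np.radians(c['fov_y'])/2); return f
def camT(name,T=None):
    c=calibration(name); 
    if name=='wrist': return c,(T if T is not None else pose())@np.array(c['hand_eye'])
    W=np.eye(4); W[:3,:3]=c['R']; W[:3,3]=c['t']; return c,np.linalg.inv(W)
def slopes(c,px):
    f=K(c); d=np.array([(px[1]-c['cx'])/f,(px[0]-c['cy'])/f]); u=d.copy()
    for _ in range(20): u=d/(1+c['k1']*(u@u))
    return u
def ray(name,px,T=None):
    c,W=camT(name,T); u=slopes(c,px); return W[:3,3],W[:3,:3]@np.array([u[0],u[1],1])
def at_z(name,px,z,T=None):
    o,d=ray(name,px,T); return o+d*(z-o[2])/d[2]
def at_d(name,px,depth,T=None):
    o,d=ray(name,px,T); return o+d*depth
def proj(name,X,T=None):
    c,W=camT(name,T); p=np.linalg.inv(W)@np.r_[X,1]; u=p[:2]/p[2]; u=u*(1+c['k1']*(u@u)); f=K(c)
    return np.array([c['cy']+f*u[1],c['cx']+f*u[0]])
def cloud(name,dep,T=None):
    c,W=camT(name,T); f=K(c)
    rr,cc=np.mgrid[:384,:512]; d=np.stack([(cc-c['cx'])/f,(rr-c['cy'])/f],-1); u=d.copy()
    for _ in range(20): u=d/(1+c['k1']*(u**2).sum(-1,keepdims=True))
    P=np.concatenate([u,np.ones(u.shape[:2]+(1,))],-1)*dep[...,None]
    return P@W[:3,:3].T+W[:3,3]
E
python3 - <<'E'
from h import *
o=get_obs(); print(o)
for n in ['scene','top','wrist']:
    p,d=grab_frame(n); save(p,n+'0.png'); np.savez(n+'0.npz',p=p,d=d,T=pose())
    for th in ['spindle_head','hub_mouth','spindle_key','spindle_flange']:
        print(n,th,[(np.round(q['pixel'],1),round(q['confidence'],2)) for q in spot_point(n,th)][:2])
print(calibration('wrist'))
E
```

```text
{'t': 0.0, 'joint_positions': array([-1.21001141e+00,  2.60695107e-01, -1.39380286e-01,  1.17269638e+00,
        3.53067227e-05,  1.57080718e+00]), 'joint_vel': array([-7.07320301e-04,  8.36485457e-04,  5.91191440e-04, -6.57425773e-04,
       -3.54280146e-04,  8.93983490e-05]), 'tau': array([-2.94959746e-04, -4.05674207e+01,  2.53923976e+01,  1.87175022e-02,
       -2.60124179e-04,  2.67608389e-07]), 'tool_pos': array([ 0.1850985 , -0.49055602,  0.23045485]), 'ee_rot': array([-3.08870009e+00, -5.63284343e-01,  5.01875691e-04]), 'ft_force': array([ 0.76146307, -0.4331831 ,  0.15467339]), 'wrist_torque': array([ 0.01540449, -0.03197441,  0.03912352]), 'finger_gap': 0.9981613764693062}
scene spindle_head [(array([163.2, 330.4]), 0.6), (array([186. , 334.2]), 0.4)]
scene hub_mouth [(array([282. , 246.8]), 0.68)]
scene spindle_key [(array([186.4, 335.1]), 0.6), (array([162.4, 331.3]), 0.17)]
scene spindle_flange [(array([168.4, 329.4]), 0.72), (array([161.8, 334.2]), 0.59)]
top spindle_head [(array([223.7, 332.4]), 0.45)]
top hub_mouth [(array([240., 187.]), 0.71), (array([223.2, 330.3]), 0.52)]
top spindle_key []
top spindle_flange [(array([222.9, 330.3]), 0.45)]
wrist spindle_head []
wrist hub_mouth []
wrist spindle_key []
wrist spindle_flange []
{'fov_y': 66.15098602992317, 'cx': 258.6605326120266, 'cy': 193.9003414619403, 'k1': -0.07698819640708632, 'hand_eye': array([[ 1.49343695e-03, -9.44307934e-01, -3.29059715e-01,
         8.46028869e-02],
       [ 9.99998854e-01,  1.32918506e-03,  7.24109431e-04,
         7.93939682e-04],
       [-2.46401025e-04, -3.29060419e-01,  9.44308837e-01,
        -1.42269155e-01],
       [ 0.00000000e+00,  0.00000000e+00,  0.00000000e+00,
         1.00000000e+00]])}
```

View pics/scene0.png

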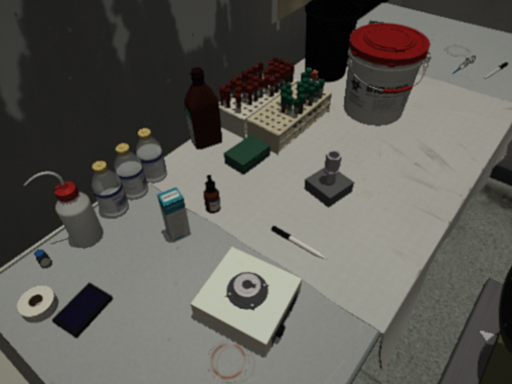

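View pics/top0.png

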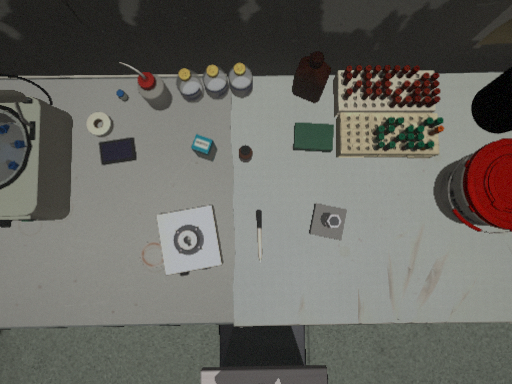

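```bash
python3 - <<'E'
from h import *
z=np.load('top0.npz'); P=cloud('top',z['d'])
print(get_obs()['t'])
for px in [(223,331),(240,187)]:
    r,c=px; print(np.round(P[r-1:r+2,c-1:c+2].reshape(-1,3)[::4],4), at_z('top',px,0.075))
s=np.load('scene0.npz');P2=cloud('scene',s['d'])
for px in [(163,330),(158,330),(282,247)]: print(P2[px])
for nm,Q in(('top',P),('scene',P2)):
    # head points: highest near
    for z0,c0 in((None,None),):
        m=(abs(Q[...,2]-0.108)<0.03)
save(z['p'],'topzoom.png',(180,290,130,380),3)
save(s['p'],'scenezoom.png',(120,380,180,400),2.2)
E
```

```text
0.75
[[ 0.5146 -0.1608  0.1135]
 [ 0.5122 -0.1628  0.1145]
 [ 0.5098 -0.1656  0.1119]] [ 0.51258827 -0.16977595  0.075     ]
[[ 0.4795  0.1889  0.0367]
 [ 0.476   0.193  -0.0024]
 [ 0.4735  0.1899  0.001 ]] [0.47786356 0.17983978 0.075     ]
[ 0.51572332 -0.15305186  0.10024594]
[ 0.5183718  -0.15453444  0.11215722]
[0.48481695 0.17223703 0.06517284]
```

View zooms.

View pics/topzoom.png

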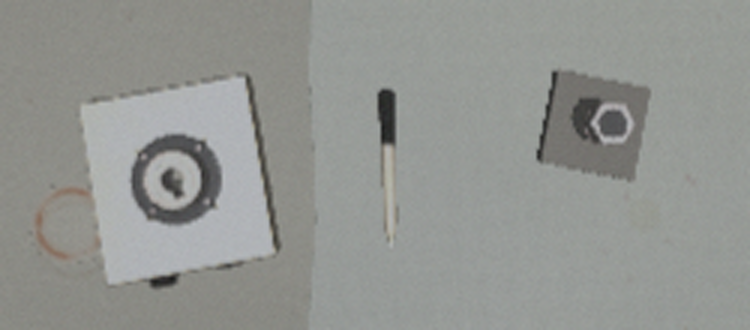

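View pics/scenezoom.png

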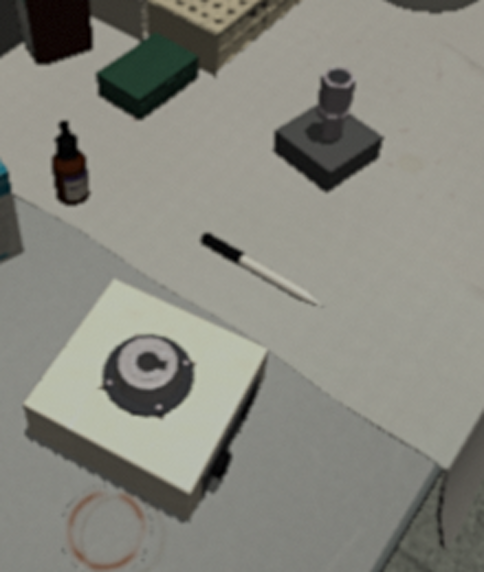

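Emit:
move_arm(targets="0.377 -0.211 0.06 0 0 -1.5 0.0854;0.377 -0.211 0.06 0 0 -1.5 0.0854;0.377 -0.211 0.06 0 0 -1.5 0.0854;0.377 -0.211 0.06 0 0 -1.5 0.0854;0.377 -0.211 0.06 0 0 -1.5 0.0854;0.377 -0.211 0.06 0 0 -1.5 0.0854;0.377 -0.211 0.06 0 0 -1.5 0.0854;0.377 -0.211 0.06 0 0 -1.5 0.0854;0.377 -0.211 0.06 0 0 -1.5 0.0854;0.377 -0.211 0.06 0 0 -1.5 0.0854")

```text
t: 1.75
tool_pos: [0.4662, -0.1574, 0.1707]
ee_rot: [1.862, 2.53, 0.002]
ft_force: [-0.2, -1.3, 0.1]
finger_gap: 0.997
```

Emit:
move_arm(targets="0 0 0 0 0 -1.28 0.0854;0 0 0 0 0 -1.28 0.0854;0 0 0 0 0 -1.28 0.0854;0 0 0 0 0 -1.28 0.0854;0 0 0 0 0 -1.28 0.0854;0 0 0 0 0 -1.28 0.0854;0 0 0 0 0 -1.28 0.0854;0 0 0 0 0 -1.28 0.0854;0 0 0 0 0 -1.28 0.0854;0 0 0 0 0 -1.28 0.0854")

```text
t: 2.75
tool_pos: [0.4636, -0.1607, 0.1714]
ee_rot: [0.002, 3.141, -0.0]
ft_force: [-0.7, -0.0, -0.3]
finger_gap: 1.002
```

```bash
python3 - <<'E'
from h import *
o=get_obs(); print(o['t'],o['tool_pos'],o['ee_rot'],o['joint_positions'],o['ft_force'])
T=pose(o); p,d=grab_frame('wrist'); np.savez('w1.npz',p=p,d=d,T=T); save(p,'w1.png',None,1.5)
for th in ['spindle_head','spindle_key','spindle_flange']:
    print(th,[(np.round(q['pixel'],1),round(q['confidence'],2)) for q in spot_point('wrist',th)][:2])
E
```

```text
2.75 [ 0.46362956 -0.16073033  0.17136328] [ 1.70112020e-03  3.14143564e+00 -1.21269015e-04] [-3.33698388e-01  2.36624461e-01 -3.32599805e-01  1.00139887e+00
 -2.17633883e-05 -3.32615369e-01] [-0.68213047 -0.03274317 -0.3370764 ]
spindle_head [(array([260.9, 247.1]), 0.56)]
spindle_key [(array([222.3, 246.9]), 0.71)]
spindle_flange [(array([244.6, 252. ]), 0.67)]
```

View pics/w1.png

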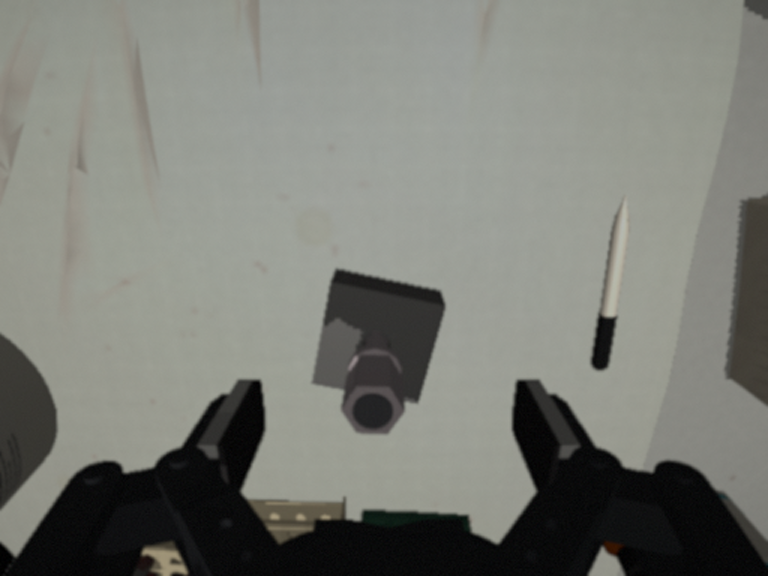

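```bash
python3 - <<'E'
from h import *
z=np.load('w1.npz'); p=z['p']; T=z['T']
im=np.clip(p.astype(float)*2.2,0,255).astype(np.uint8)
save(im,'w1z.png',(175,300,200,310),6)
P=cloud('wrist',z['d'],T)
m=(P[...,2]>0.105)&(P[...,2]<0.12)&(abs(P[...,0]-.51)<.04)&(abs(P[...,1]+.16)<.04)
print(m.sum(),P[m].mean(0),np.median(P[m],0),P[m].min(0),P[m].max(0))
E
```

```text
1213 [ 0.51475757 -0.17006722  0.11169888] [ 0.51439375 -0.17005264  0.1120328 ] [ 0.50093358 -0.18744242  0.10502641] [ 0.5327782  -0.15299406  0.11440597]
```

View pics/w1z.png

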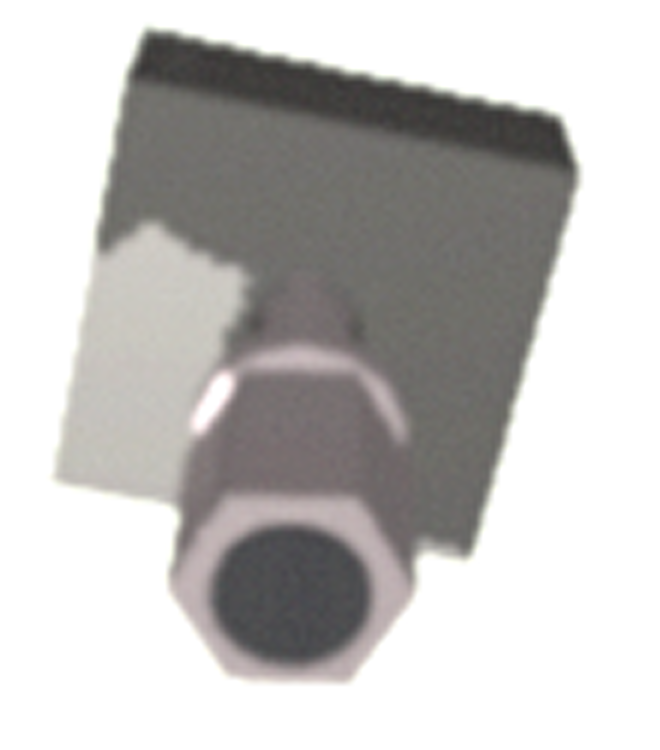

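```bash
cat >> h.py <<'E'
def spin(c,yaw,zh):
    """c: axis xy at head; yaw of spindle x axis; zh head centre z. returns dict of polylines"""
    L={}
    def P(a,r,z): return np.array([c[0]+r*np.cos(a),c[1]+r*np.sin(a),zh+z])
    for n,z in(('ht',.018),('hb',-.018)): L[n]=[P(yaw+np.radians(30+60*k),.015/np.cos(np.pi/6),z) for k in range(7)]
    for n,r,z in(('ft',.017,-.022),('fb',.017,-.03),('s',.008,-.06),('e',.0055,-.074)): L[n]=[P(a,r,z) for a in np.linspace(0,2*np.pi,40)]
    def Q(x,y,z): cc,s=np.cos(yaw),np.sin(yaw); return np.array([c[0]+cc*x-s*y,c[1]+s*x+cc*y,zh+z])
    L['key']=[Q(-.008,.003,-.03),Q(-.013,.003,-.03),Q(-.013,.003,-.058),Q(-.013,-.003,-.058),Q(-.013,-.003,-.03),Q(-.013,.003,-.03)]
    L['key2']=[Q(-.007,.003,-.058),Q(-.013,.003,-.058),Q(-.013,-.003,-.058),Q(-.007,-.003,-.058)]
    return L
def draw(im,name,L,T,box,s,col=(0,255,0)):
    for n,l in L.items():
        q=np.array([proj(name,X,T) for X in l]); q=(q-np.array([box[0],box[2]])+.5)*s
        cv2.polylines(im,[np.round(q[:,::-1]).astype(np.int32)],False,(255,60,60) if n[0]=='k' else col,1)
E
python3 - <<'E'
from h import *
from scipy.optimize import least_squares
z=np.load('w1.npz'); p=z['p']; T=z['T']
V=[(230,497),(360,497),(415,580),(352,682),(230,675),(172,580)]
px=[np.array([175+v[1]/6-.5,200+v[0]/6-.5]) for v in V]
X=np.array([at_z('wrist',q,.112,T) for q in px]); print(X,X.mean(0))
def f(a): return np.concatenate([X[k,:2]-[a[0]+.01732*np.cos(a[2]-k*np.pi/3),a[1]+.01732*np.sin(a[2]-k*np.pi/3)] for k in range(6)])
sgn=np.arctan2(*(X[0]-X.mean(0))[:2][::-1])
best=None
for s in(1,-1):
    g=lambda a:np.concatenate([X[k,:2]-[a[0]+.01732*np.cos(a[2]+s*k*np.pi/3),a[1]+.01732*np.sin(a[2]+s*k*np.pi/3)] for k in range(6)])
    r=least_squares(g,[*X.mean(0)[:2],sgn])
    if best is None or r.cost<best.cost: best=r
print(best.x,np.degrees(best.x[2]),np.sqrt(2*best.cost/6))
yaw=(best.x[2]-np.pi/6+np.pi/6)%(np.pi/3)-np.pi/6+0
yaw=np.radians((np.degrees(best.x[2])-30+30)%60-30)
print('hex yaw mod60',np.degrees(yaw))
box=(175,300,200,310);s=6
im=np.clip(p.astype(float)*2.2,0,255).astype(np.uint8)[175:300,200:310]
ims=[]
for k in(-1,0,1):
    a=cv2.resize(im,None,fx=6,fy=6,interpolation=cv2.INTER_CUBIC)
    draw(a,'wrist',spin(best.x[:2],yaw+k*np.pi/3,.094),T,box,6); ims.append(a[230:520])
save(np.vstack(ims),'w1fit.png',None,.85)
E
```

```text
[[ 0.50168922 -0.17788008  0.112     ]
 [ 0.50165514 -0.16084857  0.112     ]
 [ 0.51445018 -0.15348292  0.112     ]
 [ 0.53093724 -0.16190216  0.112     ]
 [ 0.52982596 -0.17859655  0.112     ]
 [ 0.51452822 -0.18596614  0.112     ]] [ 0.51551433 -0.1697794   0.112     ]
[ 0.51551433 -0.1697794  -2.63810986] -151.152560993689 0.0011617411872479736
hex yaw mod60 -1.1525609936890078
```

View pics/w1fit.png

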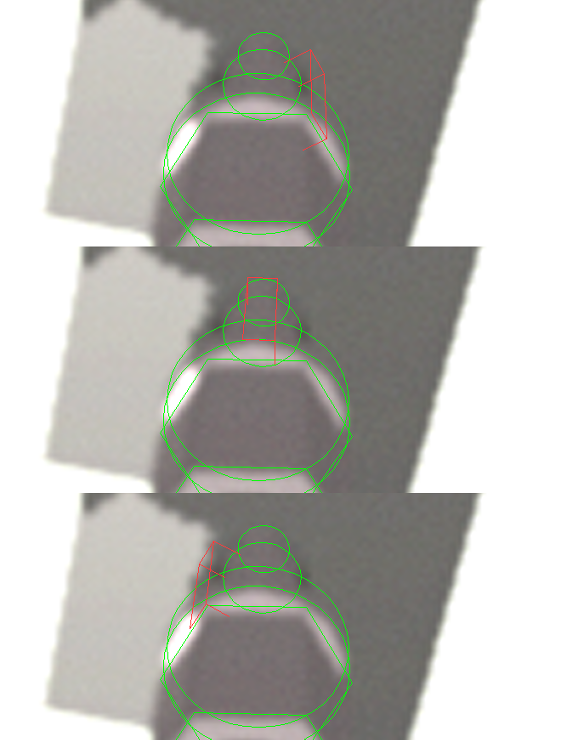

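Emit:
move_arm(targets="-0.066 0.341 0.006 0 0 0 0.0854;-0.066 0.341 0.006 0 0 0 0.0854;-0.066 0.341 0.006 0 0 0 0.0854;-0.066 0.341 0.006 0 0 0 0.0854;-0.066 0.341 0.006 0 0 0 0.0854;-0.066 0.341 0.006 0 0 0 0.0854;-0.066 0.341 0.006 0 0 0 0.0854;-0.066 0.341 0.006 0 0 0 0.0854;-0.066 0.341 0.006 0 0 0 0.0854")

```text
t: 3.85
tool_pos: [0.5296, 0.1812, 0.1649]
ee_rot: [0.002, -3.141, 0.001]
ft_force: [0.2, -0.6, 0.1]
finger_gap: 0.998
```

```bash
python3 - <<'E'
from h import *
o=get_obs(); print(o['t'],o['tool_pos'],o['ee_rot'],o['joint_positions'],o['ft_force'])
T=pose(o); p,d=grab_frame('wrist'); np.savez('w2.npz',p=p,d=d,T=T); 
q=spot_point('wrist','hub_mouth'); print([(np.round(a['pixel'],1),round(a['confidence'],2)) for a in q][:2])
px=q[0]['pixel'] if q else proj('wrist',[.478,.18,.075],T)
print(at_z('wrist',px,.075,T))
r,c=map(int,px); b=(max(0,r-60),r+60,max(0,c-70),c+70); print(b)
save(p,'w2.png'); save(np.clip(p.astype(float)*1.5,0,255).astype(np.uint8),'w2z.png',b,5)
E
```

```text
3.85 [0.52962767 0.18116916 0.16493943] [ 1.70125687e-03 -3.14102996e+00  1.15495392e-03] [ 3.29886130e-01  3.54670701e-01 -1.78283174e-01  1.03861211e+00
 -5.14101916e-04  3.28803080e-01] [ 0.24448458 -0.6161688   0.12461809]
[(array([135.6, 256.4]), 0.65)]
[0.4771686  0.17839821 0.075     ]
(75, 195, 186, 326)
```

View pics/w2.png

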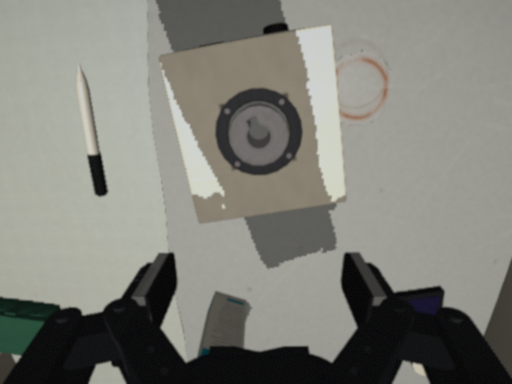

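View pics/w2z.png

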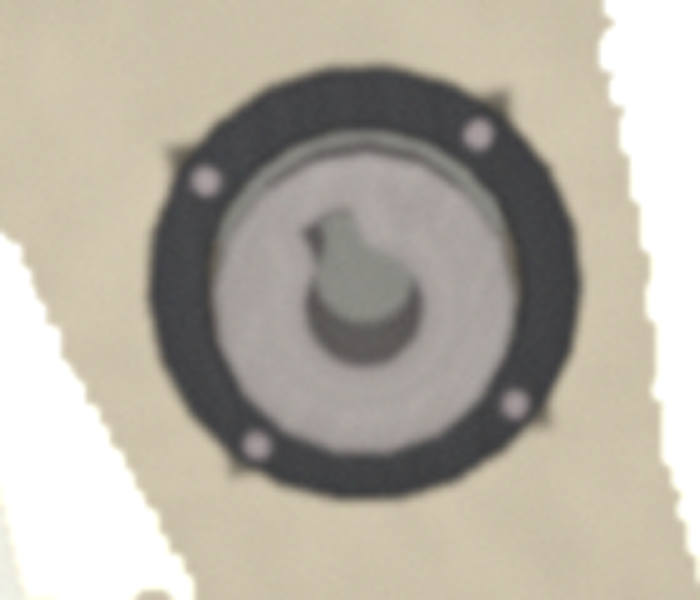

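```bash
cat >> h.py <<'E'
def hub(c,ang,z):
    L={}
    for n,r in(('o',.024),('b',.00925)): L[n]=[np.array([c[0]+r*np.cos(a),c[1]+r*np.sin(a),z]) for a in np.linspace(0,2*np.pi,60)]
    cc,s=np.cos(ang),np.sin(ang)
    L['k']=[np.array([c[0]+cc*x-s*y,c[1]+s*x+cc*y,z]) for x,y in((.0085,.0042),(.015,.0042),(.015,-.0042),(.0085,-.0042))]
    return L
E
python3 - <<'E'
from h import *
z=np.load('w2.npz'); p=z['p']; T=z['T']; b=(75,195,186,326)
W=lambda x,y: at_z('wrist',(75+y/5-.5,186+x/5-.5),.075,T)
c=W(366,303); c2=W(364,307); k=W(326,219); print(c,c2,k)
cc=(c+c2)/2; ang=np.arctan2(k[1]-cc[1],k[0]-cc[0]); print(np.degrees(ang)%360, np.linalg.norm(k-cc))
im=cv2.resize(np.clip(p.astype(float)*1.5,0,255).astype(np.uint8)[75:195,186:326],None,fx=5,fy=5,interpolation=cv2.INTER_CUBIC)
draw(im,'wrist',hub(cc,ang,.075),T,b,5); save(im,'w2f.png')
t=np.load('top0.npz')['p']
for n,L,bb in(('a',hub(cc,ang,.075),(215,265,160,215)),('b',spin((.5155,-.1698),-.02,.094),(200,245,305,360))):
    im=cv2.resize(t[bb[0]:bb[1],bb[2]:bb[3]],None,fx=8,fy=8,interpolation=cv2.INTER_CUBIC); draw(im,'top',L,None,bb,8); save(im,'tf%s.png'%n)
a=cv2.imread('pics/tfa.png');c=cv2.imread('pics/tfb.png');h=min(len(a),len(c)); cv2.imwrite('pics/tf.png',np.hstack([a[:h],c[:h]])[:, :800])
E
```

```text
[0.47677419 0.18019716 0.075     ] [0.47739873 0.17988566 0.075     ] [0.46390243 0.17400783 0.075     ]
204.59087513807924 0.014499057349216431
```

View pics/w2f.png

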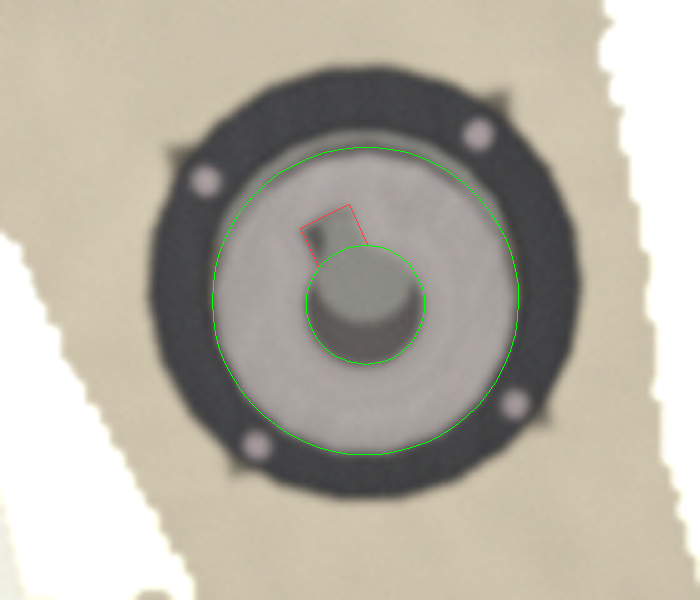

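View pics/tf.png

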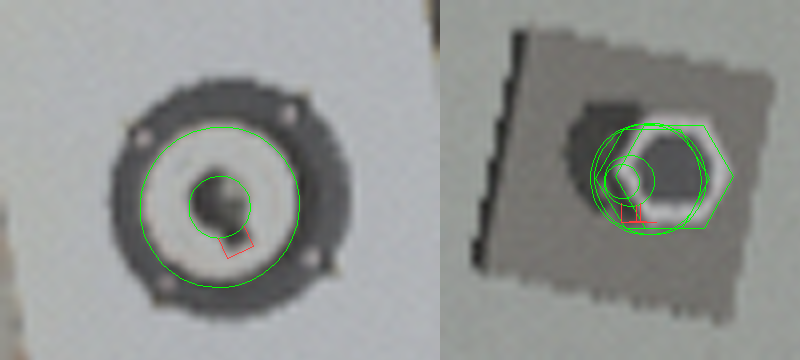

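Emit:
move_arm(targets="0.014 -0.351 0.005 0 0 0.544 0.0854;0.014 -0.351 0.005 0 0 0.544 0.0854;0.014 -0.351 0.005 0 0 0.544 0.0854;0.014 -0.351 0.005 0 0 0.544 0.0854;0.014 -0.351 0.005 0 0 0.544 0.0854;0.014 -0.351 0.005 0 0 0.544 0.0854;0.014 -0.351 0.005 0 0 0.544 0.0854;0.014 -0.351 0.005 0 0 0.544 0.0854;0.014 -0.351 0.005 0 0 0.544 0.0854;0.014 -0.351 0.005 0 0 0.544 0.0854")

```text
t: 4.95
tool_pos: [0.5146, -0.1706, 0.1603]
ee_rot: [-0.847, -3.024, -0.001]
ft_force: [0.5, -0.5, -0.8]
finger_gap: 1.002
```

```bash
python3 - <<'E'
from h import *
o=get_obs(); T=pose(o); p,d=grab_frame('wrist'); np.savez('w3.npz',p=p,d=d,T=T); 
print(o['t'],o['tool_pos'],T[:3,:2].T,o['ft_force'])
L=spin((.5155,-.1698),-.02,.094); px=proj('wrist',[.5155,-.1698,.112],T); print(px)
r,c=map(int,px); b=(r-55,r+55,c-65,c+65)
im=cv2.resize(np.clip(p.astype(float)*2,0,255).astype(np.uint8)[b[0]:b[1],b[2]:b[3]],None,fx=6,fy=6,interpolation=cv2.INTER_CUBIC)
save(im,'w3z.png'); draw(im,'wrist',L,T,b,6); save(im,'w3f.png'); print(b)
E
```

```text
4.95 [ 0.51462351 -0.17063647  0.16032014] [[-8.54624065e-01  5.19246452e-01  9.11074263e-04]
 [ 5.19246878e-01  8.54624239e-01  2.99491065e-04]] [ 0.50126135 -0.54517826 -0.82279309]
[218.62840057 261.24870522]
(163, 273, 196, 326)
```

View pics/w3f.png

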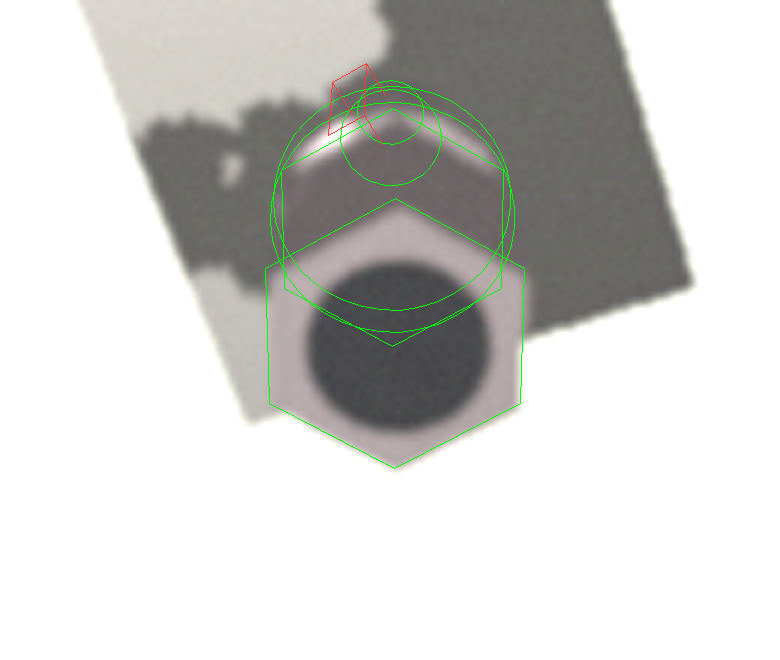

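Emit:
move_arm(targets="0 0.001 0.03 0 0 0 0.0854;0 0.001 0.06 0 0 0 0.0854;0 0.001 0.083 0 0 0 0.0854;0 0.001 0.083 0 0 0 0.06;0 0.001 0.083 0 0 0 0.04;0 0.001 0.083 0 0 0 0.025;0 0.001 0.083 0 0 0 0.02;0 0.001 0.083 0 0 0 0.02;0 0.001 0.083 0 0 0 0.02;0 0.001 0.083 0 0 0 0.02")

```text
t: 6.0
tool_pos: [0.5175, -0.17, 0.0791]
ee_rot: [0.844, 3.022, 0.001]
ft_force: [0.0, 2.0, 6.5]
finger_gap: 0.342
```

```bash
python3 - <<'E'
from h import *
o=get_obs(); T=pose(o); p,d=grab_frame('wrist'); np.savez('w4.npz',p=p,d=d,T=T); 
print(o['t'],o['tool_pos'],o['ft_force'],o['wrist_torque'],o['finger_gap'])
save(np.clip(p.astype(float)*2,0,255).astype(np.uint8),'w4.png',None,1.5)
E
```

```text
6.0 [ 0.51752516 -0.16996215  0.0790641 ] [0.04512175 2.00716493 6.54751296] [ 0.42842165  0.04631826 -0.00301619] 0.34157864143469724
```

View pics/w4.png

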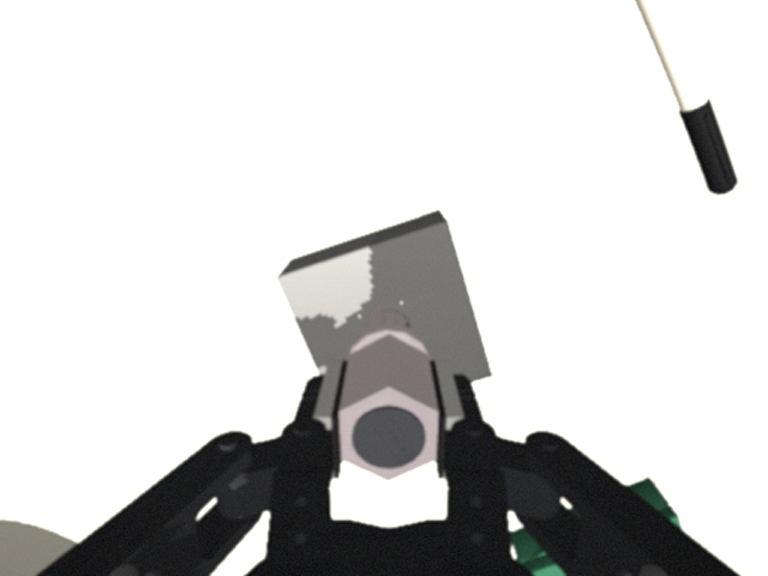

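Emit:
move_arm(targets="0 0 -0.02 0 0 0 0.02;0 0 -0.05 0 0 0 0.02;0 0 -0.09 0 0 0 0.02;0 0 -0.12 0 0 0 0.02;0 0 -0.12 0 0 0 0.02")

```text
t: 6.55
tool_pos: [0.5189, -0.171, 0.2018]
ee_rot: [0.843, 3.017, -0.001]
ft_force: [1.1, 0.7, -3.1]
finger_gap: 0.345
```

```bash
python3 - <<'E'
from h import *
o=get_obs(); T=pose(o); p,d=grab_frame('wrist'); np.savez('w5.npz',p=p,d=d,T=T); 
print(o['t'],o['tool_pos'],o['ft_force'],o['wrist_torque'],o['finger_gap'])
for th in ['spindle_head','spindle_key','spindle_flange']:
    print(th,[(np.round(q['pixel'],1),round(q['confidence'],2)) for q in spot_point('wrist',th)][:2])
b=(170,330,200,320); s=5
im=cv2.resize(np.clip(p.astype(float)*2,0,255).astype(np.uint8)[b[0]:b[1],b[2]:b[3]],None,fx=s,fy=s,interpolation=cv2.INTER_CUBIC)
psi=np.arctan2(T[1,0],T[0,0]); yaw=psi-np.radians(150); print(np.degrees(psi),np.degrees(yaw))
im2=im.copy(); draw(im2,'wrist',spin(T[:2,3],yaw,T[2,3]+.017),T,b,s); save(np.hstack([im,im2])[:,:],'w5.png',None,.66)
sc,sd=grab_frame('scene'); 
for th in ['spindle_key']: print([(np.round(q['pixel'],1),round(q['confidence'],2)) for q in spot_point('scene',th)][:2])
c=proj('scene',T[:3,3]); r,cc=map(int,c); b=(max(r-45,0),r+45,cc-45,cc+45)
im=cv2.resize(np.clip(sc.astype(float)*2,0,255).astype(np.uint8)[b[0]:b[1],b[2]:b[3]],None,fx=6,fy=6,interpolation=cv2.INTER_CUBIC)
save(im,'s5.png')
E
```

```text
6.55 [ 0.51888971 -0.17102015  0.20180961] [ 1.05779995  0.6643029  -3.06131305] [-0.04190328 -0.03859376  0.00095529] 0.34492183433691576
spindle_head [(array([268.5, 257.3]), 0.73)]
spindle_key [(array([207. , 244.7]), 0.89)]
spindle_flange [(array([242.3, 258.1]), 0.72)]
148.76979787685977 -1.2302021231402478
[(array([145.9, 344.1]), 0.88)]
```

View pics/w5.png

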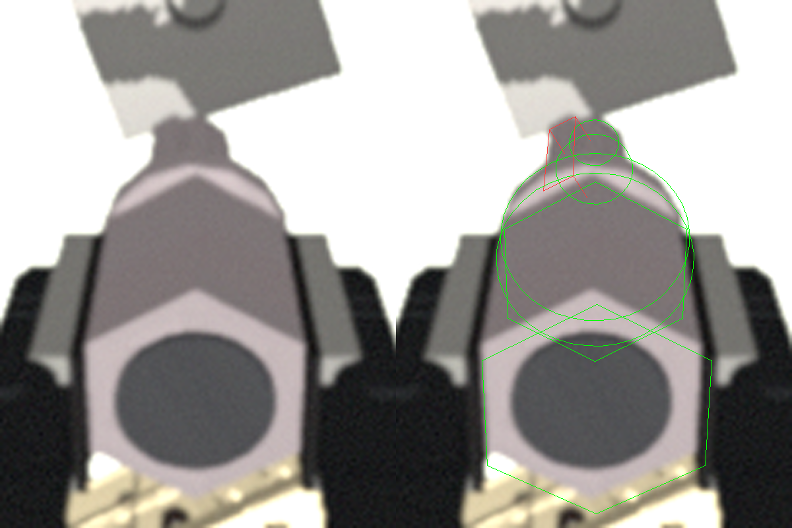

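View pics/s5.png

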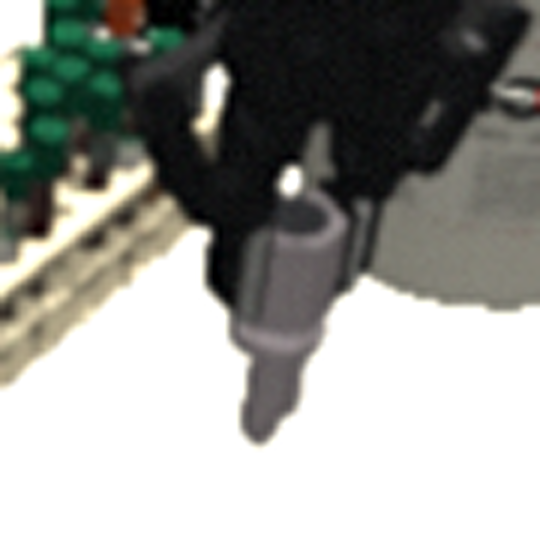

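```bash
python3 - <<'E'
from h import *
from scipy.optimize import least_squares
z=np.load('w5.npz'); p=z['p']; T=z['T']; d=z['d']
Pt=(cloud('wrist',d,T)-T[:3,3])@T[:3,:3]   # tool coords
c=calibration('wrist')
# top face pixels (rim and dish)
for rr,cc in [(262,258),(290,258),(314,258),(300,236),(275,230),(275,286),(240,258),(222,258)]: print(rr,cc,np.round(Pt[rr,cc]*1000,1))
s=3.3
V={'f':(196,290),'l':(85,345),'r':(306,345),'b':(194,495),'hbf':(196,176),'tip':(193,115)}
print({k:np.round((170+y/s,200+x/s),1) for k,(x,y) in V.items()})
I=np.eye(4)
R=.01732
def model(a):
    ox,oy,hz,tx,ty=a   # head centre tool z = hz ; tilt about tool y (tx shifts x with depth), tz
    # spindle axis direction in tool (pointing down shaft)
    u=np.array([tx,ty,1]); u/=np.linalg.norm(u)
    ex=np.array([1,0,-tx]); ex/=np.linalg.norm(ex); ey=np.cross(u,ex)
    h=np.array([ox,oy,hz])
    pts=[h-u*.018+ex*R, h-u*.018+R*(ex*.5-ey*.866), h-u*.018+R*(ex*.5+ey*.866), h-u*.018-ex*R, h+u*.018+ex*R]
    return pts
obs=np.array([(170+y/s-.5,200+x/s-.5) for k,(x,y) in V.items() if k!='tip'])
def f(a):
    q=np.array([proj('wrist',X,I) for X in model(a)]); return np.r_[(q-obs).ravel(),(a[3:])/.02, ]
r=least_squares(f,[0,0,-.019,0,0]); print(np.round(r.x*1000,2)); print(np.round(r.fun,2))
print('tip extreme: ', proj('wrist',[r.x[0]+.0055+r.x[3]*.074,0,r.x[2]+.074],I))
E
```

```text
262 258 [ 14.7  -0.9 -31.7]
290 258 [  1.1  -0.9 -33.3]
314 258 [-12.9  -0.9 -32.7]
300 236 [ -5.1 -11.  -32.4]
275 230 [  8.5 -13.2 -32.6]
275 286 [  8.7  11.3 -32.8]
240 258 [ 17.5  -1.  -16.9]
222 258 [17.2 -1.   4.2]
{'f': array([257.9, 259.4]), 'l': array([274.5, 225.8]), 'r': array([274.5, 292.7]), 'b': array([320. , 258.8]), 'hbf': array([223.3, 259.4]), 'tip': array([204.8, 258.5])}
[ -1.36  -0.61 -12.03  -0.06   1.03]
[-0.   -0.16 -0.08  0.01  0.07 -0.09  0.04  0.33 -0.03 -0.08 -0.    0.05]
tip extreme:  [205.60721666 259.58051963]
```

Emit:
move_arm(targets="0.219 0.279 0.037 0 0 -0.241 0.02;0.219 0.279 0.037 0 0 -0.241 0.02;0.219 0.279 0.037 0 0 -0.241 0.02;0.219 0.279 0.037 0 0 -0.241 0.02;0.219 0.279 0.037 0 0 -0.241 0.02;0.219 0.279 0.037 0 0 -0.241 0.02;0.219 0.279 0.037 0 0 -0.241 0.02;0.219 0.279 0.037 0 0 -0.241 0.02;0.219 0.279 0.037 0 0 -0.241 0.02;0.219 0.279 0.037 0 0 -0.241 0.02")

```text
t: 7.85
tool_pos: [0.4728, 0.1813, 0.1595]
ee_rot: [-0.476, -3.104, 0.003]
ft_force: [0.8, -0.2, -3.1]
finger_gap: 0.341
```

```bash
cat > look.py <<'E'
from h import *
import sys
n=sys.argv[1]; HX=(.4771,.1800); KW=204.6; OFF=np.array([-.0014,-.0006])
def rep():
    o=get_obs(); T=pose(o); psi=np.degrees(np.arctan2(T[1,0],T[0,0]))%360
    ax=T[:2,3]+T[:2,:2]@OFF
    print('t',o['t'],'tcp',np.round(o['tool_pos'],4),'z tilt',np.round(T[:2,2],4),'psi',round(psi,2),'key',round(psi+30,2),'err deg',round(psi+30-KW,2))
    print('F',np.round(o['ft_force'],1),'M',np.round(o['wrist_torque'],2),'gap',round(o['finger_gap'],3))
    e=np.array(HX)-ax; print('need world',np.round(e*1000,1),'tool dx dy mm',np.round(T[:2,:2].T@e*1000,1),'head z',round(T[2,3]+.015,4))
    return T
T=rep()
if n!='-':
    p,d=grab_frame('wrist'); np.savez(n+'.npz',p=p,d=d,T=T)
    b=(60,330,150,370); s=2.6
    im=cv2.resize(np.clip(p.astype(float)*1.7,0,255).astype(np.uint8)[b[0]:b[1],b[2]:b[3]],None,fx=s,fy=s,interpolation=cv2.INTER_CUBIC)
    draw(im,'wrist',hub(HX,np.radians(KW),.075),T,b,s); save(im,n+'.png')
E
python3 look.py w6
```

```text
t 7.85 tcp [0.4728 0.1813 0.1595] z tilt [-0.0016 -0.0015] psi 162.58 key 192.58 err deg -12.02
F [ 0.8 -0.2 -3.1] M [ 0.   -0.03  0.04] gap 0.341
need world [ 3.1 -0.3] tool dx dy mm [-3.1  0.6] head z 0.1745
```

View pics/w6.png

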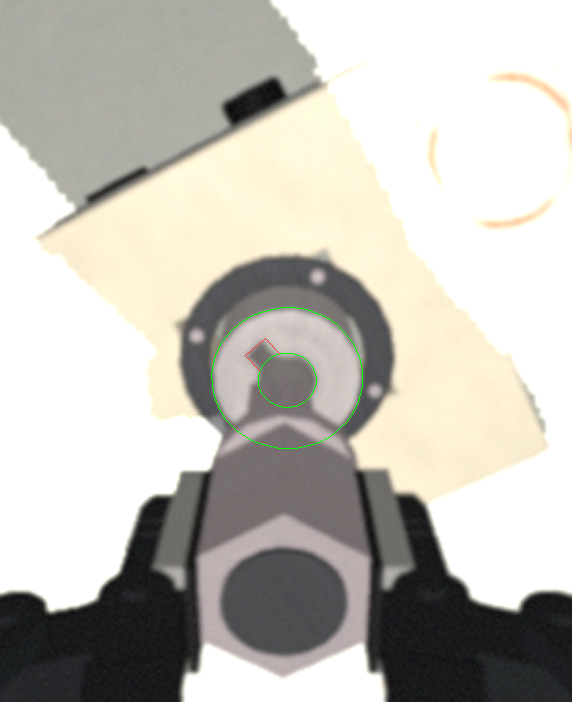

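Emit:
move_arm(targets="-0.003 0.0006 0.0 0 0 0 0.02;-0.003 0.0006 0.012 0 0 0 0.02;-0.003 0.0006 0.02 0 0 0 0.02;-0.003 0.0006 0.02 0 0 0 0.02")

```text
t: 8.3
tool_pos: [0.475, 0.1807, 0.1384]
ee_rot: [-0.477, -3.102, 0.003]
ft_force: [-0.4, 0.6, -3.6]
finger_gap: 0.339
```

```bash
python3 look.py w7
```

```text
t 8.3 tcp [0.475  0.1807 0.1384] z tilt [-0.0035 -0.0014] psi 162.53 key 192.53 err deg -12.07
F [-0.4  0.6 -3.6] M [-0.03  0.08  0.02] gap 0.339
need world [0.9 0.2] tool dx dy mm [-0.8  0.5] head z 0.1534
```

View pics/w7.png

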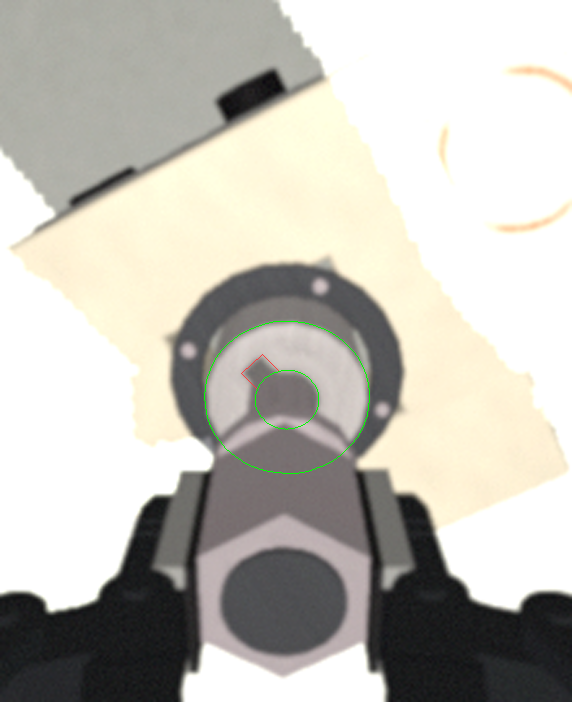

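Emit:
move_arm(targets="-0.0008 0.0005 0.004 0 0 0 0.02;-0.0008 0.0005 0.008 0 0 0 0.02;-0.0008 0.0005 0.012 0 0 0 0.02;-0.0008 0.0005 0.012 0 0 0 0.02")

```text
t: 8.75
tool_pos: [0.4774, 0.1817, 0.1278]
ee_rot: [0.475, 3.105, -0.002]
ft_force: [0.6, -1.0, -4.6]
finger_gap: 0.339
```

```bash
python3 look.py -
```

```text
t 8.75 tcp [0.4774 0.1817 0.1278] z tilt [ 0.0001 -0.0013] psi 162.59 key 192.59 err deg -12.01
F [ 0.6 -1.  -4.6] M [-0.34 -0.22  0.02] gap 0.339
need world [-1.4 -0.7] tool dx dy mm [ 1.2 -1.1] head z 0.1428
```

Emit:
move_arm(targets="0 0 0.003 0 0 0 0.02;0 0 0.006 0 0 0 0.02;0 0 0.006 0 0 0 0.02")

```text
t: 9.05
tool_pos: [0.4776, 0.1818, 0.122]
ee_rot: [0.476, 3.105, -0.001]
ft_force: [1.6, -2.2, -4.0]
finger_gap: 0.339
```

```bash
python3 look.py -
```

```text
t 9.05 tcp [0.4776 0.1818 0.122 ] z tilt [ 0.0004 -0.001 ] psi 162.58 key 192.58 err deg -12.02
F [ 1.6 -2.2 -4. ] M [-0.64 -0.46  0.01] gap 0.339
need world [-1.6 -0.8] tool dx dy mm [ 1.3 -1.2] head z 0.137
```

Emit:
move_arm(targets="-0.001 -0.0006 0 0 0 0 0.02;-0.001 -0.0006 0 0 0 0 0.02")

```text
t: 9.25
tool_pos: [0.4779, 0.1816, 0.1223]
ee_rot: [-0.475, -3.105, -0.001]
ft_force: [0.3, -0.6, -3.0]
finger_gap: 0.347
```

```bash
python3 look.py w8
```

```text
t 9.25 tcp [0.4779 0.1816 0.1223] z tilt [-0.0007  0.0009] psi 162.6 key 192.6 err deg -12.0
F [ 0.3 -0.6 -3. ] M [-0.12 -0.11 -0.02] gap 0.347
need world [-1.9 -0.6] tool dx dy mm [ 1.7 -1.1] head z 0.1373
```

View pics/w8.png

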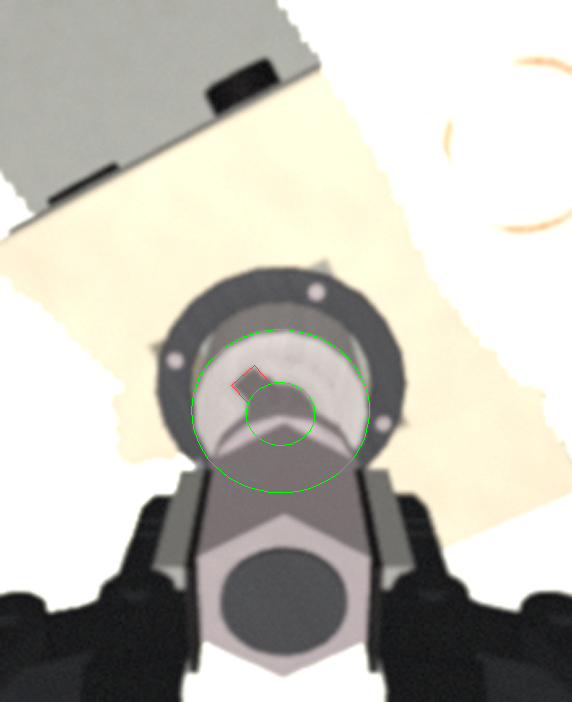

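Emit:
move_arm(targets="-0.0003 -0.0002 0.002 0 0 0 0.02;-0.0003 -0.0002 0.004 0 0 0 0.02;-0.0003 -0.0002 0.004 0 0 0 0.02")

```text
t: 9.6
tool_pos: [0.4782, 0.1812, 0.1181]
ee_rot: [-0.475, -3.105, -0.001]
ft_force: [-0.6, 0.9, -2.6]
finger_gap: 0.34
```

```bash
python3 look.py -
```

```text
t 9.6 tcp [0.4782 0.1812 0.1181] z tilt [-0.0003  0.0005] psi 162.6 key 192.6 err deg -12.0
F [-0.6  0.9 -2.6] M [ 0.02 -0.02  0.04] gap 0.34
need world [-2.3 -0.2] tool dx dy mm [ 2.1 -0.9] head z 0.1331
```

Emit:
move_arm(targets="0 0 0.001 0 0 0 0.02;0 0 0.002 0 0 0 0.02;0 0 0.002 0 0 0 0.02")

```text
t: 9.9
tool_pos: [0.4783, 0.1812, 0.1164]
ee_rot: [0.475, 3.105, 0.001]
ft_force: [-1.3, 0.4, -0.6]
finger_gap: 0.341
```

```bash
python3 look.py -
```

```text
t 9.9 tcp [0.4783 0.1812 0.1164] z tilt [0.0001 0.0004] psi 162.6 key 192.6 err deg -12.0
F [-1.3  0.4 -0.6] M [ 0.12  0.1  -0.02] gap 0.341
need world [-2.4 -0.2] tool dx dy mm [ 2.2 -0.9] head z 0.1314
```

Emit:
move_arm(targets="0 0 0.001 0 0 0 0.02;0 0 0.002 0 0 0 0.02;0 0 0.002 0 0 0 0.02")

```text
t: 10.2
tool_pos: [0.4784, 0.1811, 0.1144]
ee_rot: [0.475, 3.105, 0.001]
ft_force: [-0.6, 0.0, 0.3]
finger_gap: 0.344
```

```bash
python3 look.py -
```

```text
t 10.2 tcp [0.4784 0.1811 0.1144] z tilt [0.0002 0.0003] psi 162.6 key 192.6 err deg -12.0
F [-0.6  0.   0.3] M [ 0.09  0.25 -0.03] gap 0.344
need world [-2.5 -0.1] tool dx dy mm [ 2.3 -0.9] head z 0.1294
```

Emit:
move_arm(targets="0 0 0 0 0 -0.035 0.02;0 0 0 0 0 -0.07 0.02;0 0 0 0 0 -0.105 0.02;0 0 0 0 0 -0.105 0.02")

```text
t: 10.6
tool_pos: [0.4785, 0.1808, 0.1141]
ee_rot: [0.312, 3.126, -0.001]
ft_force: [0.0, -0.1, -3.2]
finger_gap: 0.341
```

```bash
python3 look.py -
```

```text
t 10.6 tcp [0.4785 0.1808 0.1141] z tilt [ 0.0003 -0.0007] psi 168.61 key 198.61 err deg -5.99
F [ 0.  -0.1 -3.2] M [-0.05 -0.04 -0.01] gap 0.341
need world [-2.7  0.1] tool dx dy mm [ 2.6 -0.4] head z 0.1291
```

Emit:
move_arm(targets="0 0 0 0 0 -0.035 0.02;0 0 0 0 0 -0.07 0.02;0 0 0 0 0 -0.105 0.02;0 0 0 0 0 -0.105 0.02")

```text
t: 11.0
tool_pos: [0.478, 0.1807, 0.1138]
ee_rot: [-0.149, -3.137, 0.001]
ft_force: [-0.2, 0.5, -2.2]
finger_gap: 0.342
```

```bash
python3 look.py w9
```

```text
t 11.0 tcp [0.478  0.1807 0.1138] z tilt [-0.0007 -0.0007] psi 174.58 key 204.58 err deg -0.02
F [-0.2  0.5 -2.2] M [ 0.04 -0.01  0.05] gap 0.342
need world [-2.3  0.1] tool dx dy mm [ 2.3 -0.2] head z 0.1288
```

View pics/w9.png

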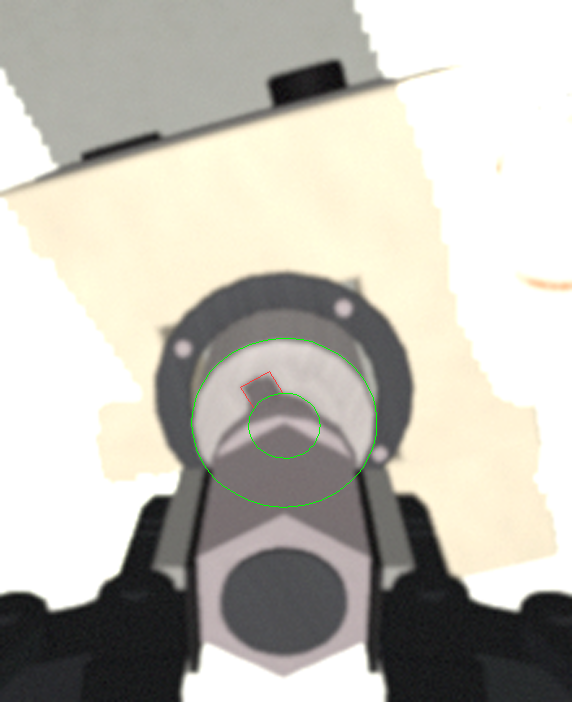

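Emit:
move_arm(targets="0 0 0.003 0 0 0 0.02;0 0 0.006 0 0 0 0.02;0 0 0.009 0 0 0 0.02;0 0 0.009 0 0 0 0.02")

```text
t: 11.45
tool_pos: [0.4778, 0.1808, 0.1046]
ee_rot: [-0.148, -3.137, 0.001]
ft_force: [-1.2, -0.0, -3.1]
finger_gap: 0.341
```

```bash
python3 look.py -
```

```text
t 11.45 tcp [0.4778 0.1808 0.1046] z tilt [-0.0012 -0.0005] psi 174.61 key 204.61 err deg 0.01
F [-1.2 -0.  -3.1] M [ 0.02  0.04 -0.01] gap 0.341
need world [-2.1 -0.1] tool dx dy mm [ 2.  -0.3] head z 0.1196
```

Emit:
move_arm(targets="0 0 0.003 0 0 0 0.02;0 0 0.006 0 0 0 0.02;0 0 0.009 0 0 0 0.02;0 0 0.011 0 0 0 0.02;0 0 0.011 0 0 0 0.02")

```text
t: 11.95
tool_pos: [0.478, 0.1809, 0.0939]
ee_rot: [-0.147, -3.137, 0.0]
ft_force: [-0.4, 0.1, -1.6]
finger_gap: 0.338
```

```bash
python3 look.py -
```

```text
t 11.95 tcp [0.478  0.1809 0.0939] z tilt [-0.0007 -0.0003] psi 174.62 key 204.62 err deg 0.02
F [-0.4  0.1 -1.6] M [-0.03  0.    0.03] gap 0.338
need world [-2.3 -0.1] tool dx dy mm [ 2.2 -0.4] head z 0.1089
```

Emit:
move_arm(targets="0 0 0.002 0 0 0 0.02;0 0 0.004 0 0 0 0.02;0 0 0.006 0 0 0 0.02;0 0 0.006 0 0 0 0.02")

```text
t: 12.35
tool_pos: [0.4785, 0.1811, 0.0884]
ee_rot: [0.147, 3.138, 0.0]
ft_force: [-0.0, -0.4, -0.5]
finger_gap: 0.345
```

```bash
python3 look.py -
```

```text
t 12.35 tcp [0.4785 0.1811 0.0884] z tilt [0.0004 0.0001] psi 174.63 key 204.63 err deg 0.03
F [-0.  -0.4 -0.5] M [-0.1   0.04 -0.05] gap 0.345
need world [-2.7 -0.4] tool dx dy mm [ 2.7 -0.6] head z 0.1034
```

Emit:
move_arm(targets="0 0 0.002 0 0 0 0.02;0 0 0.004 0 0 0 0.02;0 0 0.005 0 0 0 0.02;0 0 0.005 0 0 0 0.02")

```text
t: 12.75
tool_pos: [0.4786, 0.1811, 0.0835]
ee_rot: [0.147, 3.138, 0.0]
ft_force: [-1.3, -0.6, 3.0]
finger_gap: 0.342
```

```bash
python3 look.py -
```

```text
t 12.75 tcp [0.4786 0.1811 0.0835] z tilt [0.0006 0.0003] psi 174.63 key 204.63 err deg 0.03
F [-1.3 -0.6  3. ] M [-0.1   0.17 -0.01] gap 0.342
need world [-2.8 -0.4] tool dx dy mm [ 2.8 -0.6] head z 0.0985
```

Emit:
move_arm(targets="0 0 0.001 0 0 0 0.02;0 0 0.002 0 0 0 0.02;0 0 0.003 0 0 0 0.02;0 0 0.003 0 0 0 0.02")

```text
t: 13.15
tool_pos: [0.4786, 0.1811, 0.082]
ee_rot: [0.147, 3.137, 0.001]
ft_force: [-3.7, -1.2, 15.1]
finger_gap: 0.345
```

```bash
python3 look.py -
```

```text
t 13.15 tcp [0.4786 0.1811 0.082 ] z tilt [0.0013 0.0004] psi 174.63 key 204.63 err deg 0.03
F [-3.7 -1.2 15.1] M [-0.35  0.93 -0.01] gap 0.345
need world [-2.9 -0.4] tool dx dy mm [ 2.8 -0.6] head z 0.097
```

Emit:
move_arm(targets="0.0006 0 0.0006 0 0 0 0.02;0.0006 0 0.0006 0 0 0 0.02;0.0006 0 0.0006 0 0 0 0.02")

```text
t: 13.45
tool_pos: [0.4786, 0.1811, 0.0819]
ee_rot: [0.147, 3.135, 0.001]
ft_force: [-5.1, -2.7, 17.9]
finger_gap: 0.34
```

```bash
python3 look.py w10; python3 - <<'E'
from h import *
p,d=grab_frame('scene'); c=proj('scene',[.477,.18,.09]); r,cc=map(int,c); b=(r-60,r+60,cc-70,cc+70)
save(np.clip(p.astype(float)*1.6,0,255).astype(np.uint8),'s10.png',b,5)
E
```

```text
t 13.45 tcp [0.4786 0.1811 0.0819] z tilt [0.0027 0.0004] psi 174.62 key 204.62 err deg 0.02
F [-5.1 -2.7 17.9] M [-0.49  0.89  0.04] gap 0.34
need world [-2.8 -0.4] tool dx dy mm [ 2.8 -0.7] head z 0.0969
```

View pics/w10.png

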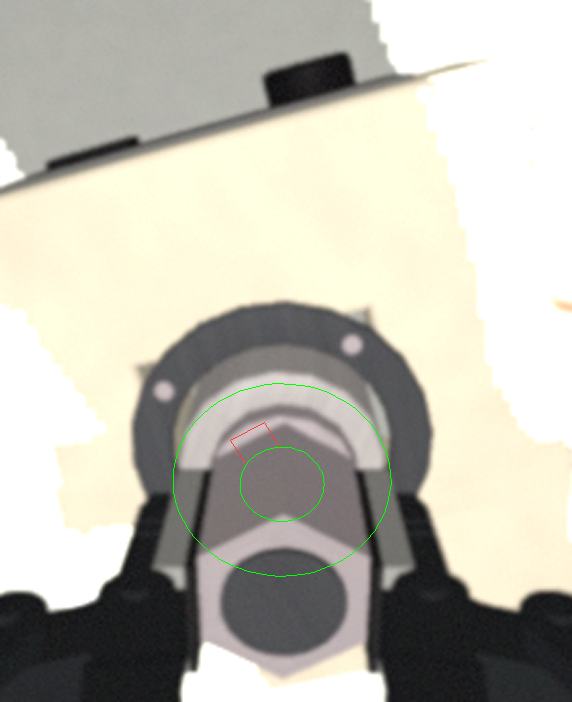

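View pics/s10.png

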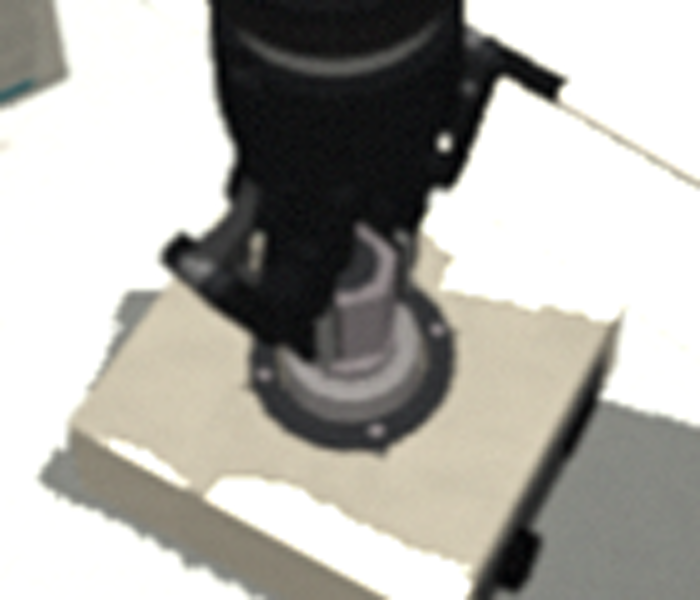

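Emit:
move_arm(targets="0 0 0 0 0 0 0.02;0 0 0 0 0 0 0.02;0 0 0 0 0 0 0.02;0 0 0 0 0 0 0.02;0 0 0 0 0 0 0.02")

```text
t: 14.05
tool_pos: [0.4786, 0.1811, 0.0819]
ee_rot: [0.147, 3.136, 0.001]
ft_force: [-3.8, -2.5, 17.9]
finger_gap: 0.341
```

```bash
python3 look.py - ; python3 - <<'E'
from h import *
p,d=grab_frame('top'); save(p,'t11.png')
E
```

```text
t 14.05 tcp [0.4786 0.1811 0.0819] z tilt [0.0026 0.0004] psi 174.62 key 204.62 err deg 0.02
F [-3.8 -2.5 17.9] M [-0.52  0.93  0.01] gap 0.341
need world [-2.8 -0.4] tool dx dy mm [ 2.8 -0.7] head z 0.0969
```

View pics/t11.png

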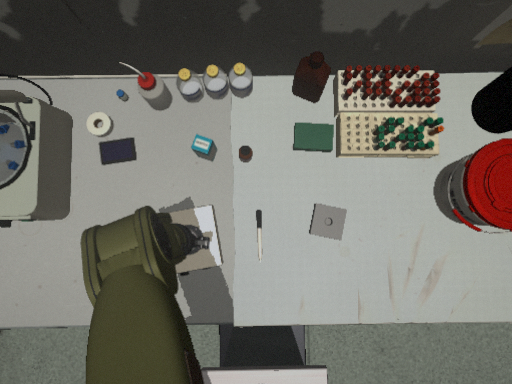

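```bash
python3 -c "
from bench import *
print(sign_off())"
```

```text
the job is handed in; nothing more can be done
None
```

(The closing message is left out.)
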